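# Find the loose cap on the dosing station and flag it

## Robot

A 6-joint arm with a two-finger parallel gripper is mounted at the origin on a cart in front of the work surface, level with it; the furniture and walls round the work are solid. World frame = base frame: x ahead of the robot, y to its left, z up, the work surface at z = 0. Lengths are in mm, angles in rad, forces in N, time in s.
With the tool pointing down it reaches from about 400 to 925 mm from the base axis. Payload 12.5 kg.
Tool frame: the origin (TCP) lies on the front face of the gripper's body, between the roots of the fingers; the fingertips stand 78 mm ahead of it and the grasp point (between the pads) lies 59 mm ahead of it (env.nose_length is the distance from the TCP to the fingertips, in mm); z points along the fingers, y is the line along which they close (so a half turn about z gives the same grasp; the last joint's range is limited). The gripper opens to 95 mm and grips with 3 to 60 N. Pads are 20 mm wide; open, the fingers measure 119 mm over their backs; the gripper's body (75 mm by 180 mm) begins 59 mm behind the grasp point.
Start: joints at [-1.342, 0.491, 1.559, -0, 1.092, -0.106], TCP at [205.384, -590.301, 292.261] pointing down, gripper open.
Joint ranges: [-3.1, 3.1], [-0.84, 2.19], [0.05, 2.79], [-1.13, 4.28], [0.06, 2.93], [-2.69, 2.69]. Speed limits (rad/s): [2.22, 2.22, 2.79, 3.14, 3.14, 3.14].

## Interface

Orientations are given as [roll, pitch, yaw] about the fixed x, y, z axes, in that order (R = Rz(yaw) Ry(pitch) Rx(roll)).
In Python, from cell import env gives the robot as it stands.
- The arm moves only by the tool jog_arm, never from a script. Its argument "motion" is a list of rows, each a list of 7 numbers: the turn, a rotation vector about the tool's x, y, z in degrees, then the shift along the tool's x, y, z in mm, then the finger opening in mm, from 0 to 95.1. In form: [[wx, wy, wz, x, y, z, hand], ...]. A call has 1 to 10 rows; each row shifts and turns the commanded pose from where the row before left it, along the tool's axes as they then stand; what a row does not reach is not made up. A row lasts 1/8 s, in which the tool goes at most 62.5 mm and 10.7 degrees, less where a joint would pass 70% of its speed; a pose out of reach is approached as far as the arm can. A call is refused whole if a number of a shift passes 62.5 or a number of a turn 10.7, either way. A call with a gripper value outside its range is refused whole. The fingers move at their own pace and stop on an object; the grip force is fixed at half the most. Time passes only in rows, so rows that do not move let the fingers close. It gives the time, the measured TCP pose, the force, the opening and the grip force at its end, in the units of the state.
- env.state(): the state, without advancing time (a new reading comes with each control period).
- env.read_camera(name): name is "scene" or "side" or "wrist"; returns a dict with "color" (480x640x3 uint8, red, green, blue), "z_map" (480x640 float32, mm along the optical axis (not along the pixel's ray), 0 where there is no reading), "camera_matrix" (3x3 intrinsics, pixels), "world_to_cam" (4x4, takes a point from world to camera coordinates). Camera axes: x right, y up, looking along -z (the intrinsics and any distortion apply to the point x, -y, -z); pixel columns grow to the right and rows downward; lengths in mm; the calibration is good to about 2 mm. A picture is of the moment at which its call begins.
- env.job_done(): hands the job in; it is judged then, once.
Trained networks look in the newest picture that a camera, given by its name, has taken for a name from the list of things; names that differ only in an ending like _2 or _b are one class to them, and where a whole thing is asked for, a point or a joint stands for the part that bears it (a point fixed in the world has none). Each returns a list of dicts, best first, with "score" (0 to 1); they miss things now and then, are a little off and sometimes report something else, mostly with a low value. They report only what shows in the picture. A call takes as long as a camera call.
- env.recognise(camera, thing): "location" ([column, row] in pixels, amid what is visible of it).
The state is a dict: "t": time; "joints": joint angles; "qvel": joint speeds; "tau": joint torques, N m; "eef_pos": TCP position; "tcp_rot": TCP orientation; "ft_force": force on the tool from outside, world axes, zero at the start; "moment": the same for the moment, N m; "opening": opening from 0.0 (shut) to 1.0 (fully open); "grip_force": force on a finger pad.
Only numpy, scipy, OpenCV 4.12 (cv2) and the standard library are available. Lean on these libraries where they do the work, as an engineer would, in place of code of your own. Each camera call takes 0.05 s, during which the arm holds its last target. There are 200 camera calls.

## Task

One of the three blue winged caps on the dosing modules is loose: try all three by twisting each anticlockwise (seen from above) with slowly rising effort, and let go when it resists with about 0.6 N m (0.9 N m breaks the seal; some tight caps give far more than others) or, if it comes easily, after about 30 degrees; leave it as it then stands. Only when all three have been tried, flag the module whose cap came easily by sliding its black tab all the way to the left, so that it shows red. Leave the tabs of the tight ones and the things around alone.

Things in the scene. Friction and masses are not known exactly. Their poses are not given: they have to be found in the camera images.
- rack: fixed steel tray 160 x 390 mm, lips 20 mm high, holding three identical white dosing modules in a row, 120 mm apart, shuffled each time. Origin: centre of its underside on the worktop; x to the back, y along the row to the left, z up. A module is 146 deep, 104 wide, its flat top 54 mm above the worktop; blue winged cap at its back, black status tab at its front.
- cap_place_1 (a point): middle of the upright grip wing of the left module's cap, on the cap's vertical screw axis, 112 mm above the worktop; axes as the tray's; does not turn with the cap. Wing: 58 mm long (at first along tray x), 13 mm thick (tray y), from 86 to 127 mm above the worktop; below it a round skirt 46 mm across, top at 86 mm.
- cap_place_2 (a point): middle of the upright grip wing of the middle module's cap, on the cap's vertical screw axis, 112 mm above the worktop; axes as the tray's; does not turn with the cap. Wing: 58 mm long (at first along tray x), 13 mm thick (tray y), from 86 to 127 mm above the worktop; below it a round skirt 46 mm across, top at 86 mm.
- cap_place_3 (a point): middle of the upright grip wing of the right module's cap, on the cap's vertical screw axis, 112 mm above the worktop; axes as the tray's; does not turn with the cap. Wing: 58 mm long (at first along tray x), 13 mm thick (tray y), from 86 to 127 mm above the worktop; below it a round skirt 46 mm across, top at 86 mm.
- tab_place_1 (a point): mid-height of the left tab's fin when fully right, 83 mm above the worktop; axes as the tray's; fixed, does not move with the tab. Fin: 26 mm long (tray x), 12 mm thick (tray y), top 100 mm above the worktop, on a track 60 mm above it. It slides 28 mm left (tray +y) to a stop against 1.5 N friction and stays put; starts 0 to 3 mm left of here. Right shows green, left red.
- tab_place_2 (a point): mid-height of the middle tab's fin when fully right, 83 mm above the worktop; axes as the tray's; fixed, does not move with the tab. Fin: 26 mm long (tray x), 12 mm thick (tray y), top 100 mm above the worktop, on a track 60 mm above it. It slides 28 mm left (tray +y) to a stop against 1.5 N friction and stays put; starts 0 to 3 mm left of here. Right shows green, left red.
- tab_place_3 (a point): mid-height of the right tab's fin when fully right, 83 mm above the worktop; axes as the tray's; fixed, does not move with the tab. Fin: 26 mm long (tray x), 12 mm thick (tray y), top 100 mm above the worktop, on a track 60 mm above it. It slides 28 mm left (tray +y) to a stop against 1.5 N friction and stays put; starts 0 to 3 mm left of here. Right shows green, left red.
- cap_a (a joint): turn of one cap's screwed skirt, rad: 0 at first, + is anticlockwise from above, never below 0; friction keeps most of it. Place in the row not given. The wing sits on it elastically (3 to 8 N m/rad). A tight skirt starts to turn at 0.3 to 0.35 N m, then stiffens by 1.5 to 5 N m/rad; at 0.6 N m the wing has turned 0.12 to 0.40 rad in all. The loose one turns at 0.05 N m throughout.
- cap_b (a joint): turn of one cap's screwed skirt, rad: 0 at first, + is anticlockwise from above, never below 0; friction keeps most of it. Place in the row not given. The wing sits on it elastically (3 to 8 N m/rad). A tight skirt starts to turn at 0.3 to 0.35 N m, then stiffens by 1.5 to 5 N m/rad; at 0.6 N m the wing has turned 0.12 to 0.40 rad in all. The loose one turns at 0.05 N m throughout.
- cap_c (a joint): turn of one cap's screwed skirt, rad: 0 at first, + is anticlockwise from above, never below 0; friction keeps most of it. Place in the row not given. The wing sits on it elastically (3 to 8 N m/rad). A tight skirt starts to turn at 0.3 to 0.35 N m, then stiffens by 1.5 to 5 N m/rad; at 0.6 N m the wing has turned 0.12 to 0.40 rad in all. The loose one turns at 0.05 N m throughout.
- tab_a (a joint): slide of the status tab on the module whose cap is cap_a, in m: 0 fully right (green), 0.028 fully left (red); 0 to 0.003 at the start.
- tab_b (a joint): slide of the status tab on the module whose cap is cap_b, in m: 0 fully right (green), 0.028 fully left (red); 0 to 0.003 at the start.
- tab_c (a joint): slide of the status tab on the module whose cap is cap_c, in m: 0 fully right (green), 0.028 fully left (red); 0 to 0.003 at the start.
- tin_mid (a point): centre of a small round food tin, 57 mm across and 72 mm high, standing left of the tray; a bystander
- tube_mid (a point): centre of a lying tube of stain remover, 63 x 189 x 42 mm, right of the tray; a bystander
- peg_mid (a point): centre of a brown clothes peg, 15 x 72 x 12 mm, lying in front of the tray; a bystander

How it is judged:
By the outcome, as a careful person would: the job done as asked, in the order asked, and still so for the second after the job is handed in, with the robot touching nothing.
It also fails if it takes over 61 s, if anything falls off the work surface, if the arm or the gripper's body presses on something with over 40 N, if the wrist force passes 120 N, or if a joint passes its speed limit or range.

## Working session

There is one attempt and no reset: what is moved stays moved. The work goes in short steps, Python scripts to look and compute and a tool call to move; the robot and the scene stay as the last step left them, time stands still between calls to the robot, and variables do not carry over. Pictures are saved under pics/ and viewed, at most 10 in all, crops included, and the job is handed in when it is done.

Besides the shell and the picture viewer there is one more tool, called by a JSON object that holds its "method" and its "body". jog_arm: Moves the arm, as the interface text tells. Its arguments: {"type":"object","properties":{"motion":{"type":"array"}},"required":["motion"]}

```bash
mkdir -p pics; ls; cat > h.py <<'E'
import numpy as np, cv2
from cell import env
def world(im,u,v,r=2):
    z=im["z_map"]; u=int(round(u));v=int(round(v))
    p=z[max(0,v-r):v+r+1,max(0,u-r):u+r+1]; p=p[p>0]; d=np.median(p)
    K=np.array(im["camera_matrix"]); x=(u-K[0,2])*d/K[0,0]; y=(v-K[1,2])*d/K[1,1]
    return (np.linalg.inv(np.array(im["world_to_cam"]))@[x,-y,-d,1])[:3]
def cloud(im):
    d=im["z_map"]; K=np.array(im["camera_matrix"]); v,u=np.mgrid[:480,:640]
    P=np.stack([(u-K[0,2])*d/K[0,0],-(v-K[1,2])*d/K[1,1],-d,np.ones_like(d)],-1)
    P=P@np.linalg.inv(np.array(im["world_to_cam"])).T
    P[d<=0]=np.nan
    return P[...,:3]
def save(im,n): cv2.imwrite("pics/"+n,im["color"][...,::-1])
E
python3 - <<'E'
from h import *
s=env.state();print(s)
ims=[]
for c in["scene","side"]:
    im=env.read_camera(c); ims.append(im["color"][...,::-1])
    for t in["cap_place_1","cap_a","tab_a","rack","tin_mid","tube_mid","peg_mid"]:
        try:
            for r in env.recognise(c,t)[:4]:
                print(c,t,round(r["score"],2),np.round(r["location"]),np.round(world(im,*r["location"])))
        except Exception as e: print(c,t,e)
    P=cloud(im);C=im["color"].astype(int)
    m=(C[...,2]>C[...,0]+50)&(P[...,2]>80)&(P[...,2]<140)
    n,l,st,ce=cv2.connectedComponentsWithStats(m.astype(np.uint8))
    for i in range(1,n):
        if st[i,4]>30: print(c,"blue",st[i],np.round(np.nanmean(P[l==i],0),1))
cv2.imwrite("pics/a.png",cv2.resize(np.vstack(ims),None,fx=.62,fy=.62,interpolation=cv2.INTER_AREA))
E
```

```text
pics
{'t': 0.0, 'joints': array([-1.34162648e+00,  4.91563582e-01,  1.55944458e+00,  7.66780894e-06,
        1.09169741e+00, -1.05623890e-01]), 'qvel': array([ 3.91450385e-05,  7.01989717e-04,  3.03293818e-04,  1.22905817e-03,
       -1.04234626e-03, -2.44696418e-04]), 'tau': array([-4.43104454e-06, -6.12651944e+01, -2.58190316e+01,  6.92755077e-02,
        4.81525704e-02, -9.32353782e-05]), 'eef_pos': array([ 205.33222197, -590.14418498,  291.66087731]), 'tcp_rot': array([-3.14048665e+00, -1.24095578e-04,  3.34790129e-01]), 'ft_force': array([ 0.09332048, -0.72498409, -0.61814058]), 'moment': array([-0.01263435, -0.03688842, -0.07436944]), 'grip_force': 0.0, 'opening': 0.9994261362735578}
scene cap_place_1 0.63 [296. 291.] [442. 157.   9.]
scene cap_a 0.88 [391. 213.] [ 486. -105.  105.]
scene cap_a 0.63 [343. 224.] [500.  14. 107.]
scene cap_a 0.56 [289. 237.] [532. 133.  88.]
scene tab_a 0.73 [359. 248.] [433.   9.  89.]
scene tab_a 0.46 [306. 263.] [452. 128.  79.]
scene rack 0.73 [292. 288.] [449. 164.  16.]
scene tin_mid 0.73 [232. 264.] [528. 270.  67.]
scene tin_mid 0.59 [344
[... 362 characters left out ...]
04. 214.] [524.  12. 103.]
side cap_a 0.82 [273. 250.] [542. 131.  96.]
side cap_a 0.73 [332. 190.] [ 503. -106.   94.]
side tab_a 0.81 [368. 201.] [ 423. -107.   82.]
side tab_a 0.76 [342. 233.] [445.  11.  75.]
side tab_a 0.65 [312. 266.] [466. 130.  78.]
side tab_a 0.41 [310. 311.] [454. 176.  11.]
side rack 0.57 [295. 311.] [479. 187.  12.]
side tin_mid 0.94 [238. 320.] [542. 288.  64.]
side tin_mid 0.35 [332. 188.] [ 503. -106.   99.]
side tube_mid 0.84 [383. 196.] [ 412. -214.   33.]
side peg_mid 0.72 [375. 265.] [374.   5.   8.]
side blue [322 173  25  27 453] [ 502.5 -105.1  105.7]
side blue [294 200  26  29 515] [521.2  13.3 105.9]
side blue [261 231  28  33 593] [540.3 131.8 106. ]
```

View pics/a.png

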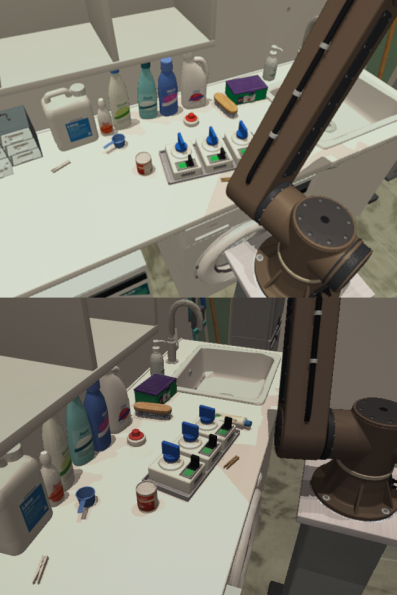

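The rack stands right of centre, turned by about -9°. The caps are near (503,-106), (521,13) and (540,131). The tin is left of it, with the tube to the right and the peg in front. I'll go above the right cap first.

{"method": "jog_arm", "body": {"motion": [[0, 0, 0, 44, -36, 0, 95], [0, 0, 0, 44, -36, 0, 95], [0, 0, 0, 44, -36, 0, 95], [0, 0, 0, 44, -36, 0, 95], [0, 0, 0, 44, -36, 0, 95], [0, 0, 0, 44, -36, 0, 95], [0, 0, 0, 44, -36, 0, 95], [0, 0, 0, 44, -36, 0, 95], [0, 0, 0, 44, -36, 0, 95], [0, 0, 0, 44, -36, 0, 95]]}}

```text
t: 2.05
eef_pos: [503.5, -104.0, 292.5]
tcp_rot: [3.141, -0.0, 0.335]
ft_force: [0.5, -1.2, 0.0]
opening: 0.999
grip_force: 0.0
```

{"method": "jog_arm", "body": {"motion": [[0, 0, 9.4, 0, 0, 0, 95], [0, 0, 9.4, 0, 0, 0, 95], [0, 0, 9.4, 0, 0, 0, 95], [0, 0, 0, 0, 0, 0, 95]]}}

```text
t: 2.55
eef_pos: [502.7, -105.7, 292.3]
tcp_rot: [3.141, -0.0, -0.156]
ft_force: [-0.3, 0.3, -0.2]
opening: 1.0
grip_force: 0.0
```

```bash
cat > look.py <<'E'
from h import *
import sys
n=sys.argv[1]
s=env.state();print(s["t"],np.round(s["eef_pos"],1),np.round(s["tcp_rot"],4),np.round(s["moment"],3),np.round(s["ft_force"],1))
im=env.read_camera("wrist");save(im,n);P=cloud(im);C=im["color"].astype(int)
m=(C[...,2]>C[...,0]+40)&(P[...,2]>116)&(P[...,2]<140)
k,l,st,ce=cv2.connectedComponentsWithStats(m.astype(np.uint8))
for i in range(1,k):
    if st[i,4]>100:
        q=P[l==i]; (c,sz,a)=cv2.minAreaRect(q[:,:2].astype(np.float32)); print("blue",st[i],np.round(np.nanmean(q,0),1),"rect",np.round(c,1),np.round(sz,1),round(a,1))
m=(C.max(-1)<70)&(P[...,2]>92)&(P[...,2]<110)
k,l,st,ce=cv2.connectedComponentsWithStats(m.astype(np.uint8))
for i in range(1,k):
    if st[i,4]>60:
        q=P[l==i]; (c,sz,a)=cv2.minAreaRect(q[:,:2].astype(np.float32)); print("black",st[i],np.round(np.nanmean(q,0),1),"rect",np.round(c,1),np.round(sz,1),round(a,1))
for t in["cap_a","tab_a"]:
    for r in env.recognise("wrist",t)[:4]: print(t,round(r["score"],2),np.round(r["location"]),np.round(world(im,*r["location"])))
E
python3 look.py b.png
```

```text
2.55 [ 502.7 -105.7  292.3] [ 3.1415e+00 -2.0000e-04 -1.5620e-01] [ 0.047 -0.008  0.001] [-0.3  0.3 -0.2]
blue [   0  210   30   71 1209] [540.5 122.9 125.5] rect [540.3 124.4] [13.3 55.7] 81.7
blue [ 159  210   22   72 1093] [521.7   5.2 125.6] rect [520.9   6. ] [12.1 56.4] 79.8
black [  22  202   34   71 1133] [541.4 118.7 101.3] rect [540.1 118.7] [ 5.5 56.1] 83.7
black [173 203  21  71 553] [5.234e+02 2.000e-01 1.013e+02] rect [521.    0.9] [ 6.7 56.4] 86.3
black [317 204  16   8  61] [ 529.4 -115.5  101.4] rect [ 528.6 -115.7] [12.3  3.5] 84.3
black [ 62 302  18   7  92] [475.2 120.7  96.3] rect [475.3 121.7] [12.2  4.8] 64.8
black [331 304  14  29 368] [ 427.5 -112.5   98.4] rect [ 426.  -112.3] [11.8 25.2] 81.4
cap_a 0.85 [324. 235.] [ 512. -112.  126.]
cap_a 0.84 [183. 238.] [523.  -0. 110.]
tab_a 0.78 [225. 288.] [457.  -7.  60.]
tab_a 0.68 [338. 304.] [ 438. -115.   93.]
```

View pics/b.png

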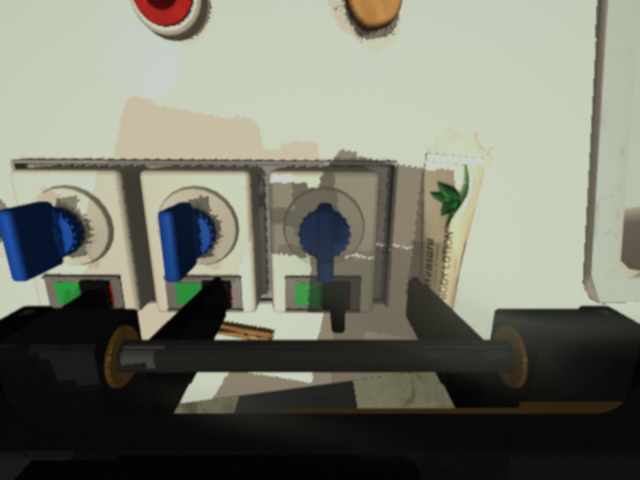

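The wrist view shows the caps at about columns 30, 180 and 325, with the right cap between the fingers. The red and green tab windows are in front of them, around row 295. The right cap is shaded, so I'll measure it from depth.

```bash
python3 - <<'E'
from h import *
im=env.read_camera("wrist");P=cloud(im)
for n,(a,b) in {"R":(290,360),"M":(140,230),"L":(0,90)}.items():
    q=P[195:290,a:b].reshape(-1,3); q=q[(q[:,2]>122)&(q[:,2]<131)]
    (c,sz,an)=cv2.minAreaRect(q[:,:2].astype(np.float32)); print(n,len(q),q.mean(0).round(1),np.round(c,1),np.round(sz,1),round(an,1))
    lo,hi=np.percentile(q,[2,98],axis=0);print(lo.round(),hi.round())
E
```

```text
R 1170 [ 503.2 -111.7  125.3] [ 501.6 -111.9] [12.8 56.7] 81.2
[ 476. -120.  122.] [ 529. -103.  127.]
M 1192 [522.    5.3 125.4] [520.9   6.4] [13.2 57.7] 81.0
[495.  -2. 122.] [548.  14. 127.]
L 1288 [540.3 122.9 125.3] [540.2 124.5] [13.7 57.4] 80.2
[514. 115. 122.] [567. 132. 127.]
```

{"method": "jog_arm", "body": {"motion": [[0, 0, 0.4, 0, 6.4, 0, 95], [0, 0, 0, 0, 0, 40, 95], [0, 0, 0, 0, 0, 41, 95], [0, 0, 0, 0, 0, 40, 60], [0, 0, 0, 0, 0, 0, 30], [0, 0, 0, 0, 0, 0, 20], [0, 0, 0, 0, 0, 0, 20]]}}

```text
t: 3.62
eef_pos: [502.2, -112.3, 172.8]
tcp_rot: [3.141, -0.003, -0.164]
ft_force: [0.4, -0.2, -0.4]
opening: 0.636
grip_force: 0.0
```

```bash
cat > st.py <<'E'
from cell import env
import numpy as np
s=env.state();print(round(s["t"],3),np.round(s["eef_pos"],1),"yaw",round(np.degrees(s["tcp_rot"][2]),2),"M",np.round(s["moment"],3),"F",np.round(s["ft_force"],1),"open",round(s["opening"]*95.1,1),s["grip_force"],"tau6",round(s["tau"][5],3))
E
python3 st.py
```

```text
3.625 [ 502.2 -112.3  172.8] yaw -9.41 M [0.02  0.032 0.02 ] F [ 0.4 -0.2 -0.4] open 60.5 0.0 tau6 -0.006
```

{"method": "jog_arm", "body": {"motion": [[0, 0, 0, -0.6, 0, 0, 0], [0, 0, 0, 0, 0, 0, 0], [0, 0, 0, 0, 0, 0, 0], [0, 0, 0, 0, 0, 0, 0], [0, 0, 0, 0, 0, 0, 0], [0, 0, 0, 0, 0, 0, 0], [0, 0, 0, 0, 0, 0, 0], [0, 0, 0, 0, 0, 0, 0]]}}

```text
t: 4.62
eef_pos: [501.0, -112.6, 171.2]
tcp_rot: [3.14, -0.0, -0.164]
ft_force: [-1.8, -6.0, 0.3]
opening: 0.136
grip_force: 30.0
```

```bash
python3 st.py
```

```text
4.625 [ 501.  -112.6  171.2] yaw -9.4 M [-1.184  0.435  0.042] F [-1.8 -6.   0.3] open 12.9 29.981177151203156 tau6 0.006
```

{"method": "jog_arm", "body": {"motion": [[0, 0, -1, 0, 0.5, 0, 0], [0, 0, -1, 0, 0, 0, 0], [0, 0, -1, 0, 0, 0, 0], [0, 0, 0, 0, 0, 0, 0]]}}

```text
t: 5.12
eef_pos: [501.0, -112.7, 171.2]
tcp_rot: [3.141, 0.0, -0.111]
ft_force: [-1.9, -5.4, 1.1]
opening: 0.134
grip_force: 30.0
```

```bash
python3 st.py
```

```text
5.125 [ 501.  -112.7  171.2] yaw -6.37 M [-0.976  0.385 -0.116] F [-1.9 -5.4  1.1] open 12.8 29.98701363801956 tau6 -0.263
```

{"method": "jog_arm", "body": {"motion": [[0, 0, -1, 0, 0.5, 0, 0], [0, 0, -1, 0, 0, 0, 0], [0, 0, 0, 0, 0, 0, 0]]}}

```text
t: 5.5
eef_pos: [500.9, -112.8, 171.2]
tcp_rot: [-3.142, 0.0, -0.077]
ft_force: [-1.5, -2.1, 2.6]
opening: 0.14
grip_force: 30.0
```

```bash
python3 st.py
```

```text
5.5 [ 500.9 -112.8  171.2] yaw -4.4 M [-0.117  0.23  -0.243] F [-1.5 -2.1  2.6] open 13.3 29.998910129070282 tau6 -0.401
```

{"method": "jog_arm", "body": {"motion": [[0, 0, 0, 0, 0, 0, 0]]}}

```text
t: 5.62
eef_pos: [500.9, -112.8, 171.2]
tcp_rot: [-3.142, -0.0, -0.077]
ft_force: [-1.2, -1.1, 2.8]
opening: 0.138
grip_force: 30.0
```

```bash
python3 st.py
```

```text
5.625 [ 500.9 -112.8  171.2] yaw -4.42 M [-0.031  0.178 -0.274] F [-1.2 -1.1  2.8] open 13.2 29.999394714832306 tau6 -0.256
```

{"method": "jog_arm", "body": {"motion": [[0, 0, -1, 0, 0, 0, 0], [0, 0, -1, 0, 0, 0, 0], [0, 0, -1, 0, 0, 0, 0], [0, 0, -1, 0, 0, 0, 0], [0, 0, 0, 0, 0, 0, 0], [0, 0, 0, 0, 0, 0, 0]]}}

```text
t: 6.38
eef_pos: [500.9, -112.9, 171.2]
tcp_rot: [-3.142, 0.0, -0.007]
ft_force: [-0.9, 1.7, 3.0]
opening: 0.136
grip_force: 30.0
```

```bash
python3 st.py
```

```text
6.375 [ 500.9 -112.9  171.2] yaw -0.43 M [ 0.265  0.191 -0.312] F [-0.9  1.7  3. ] open 12.9 30.01620054244995 tau6 -0.356
```

{"method": "jog_arm", "body": {"motion": [[0, 0, -1.2, 0, 0, 0, 0], [0, 0, -1.2, 0, 0, 0, 0], [0, 0, -1.2, 0, 0, 0, 0], [0, 0, -1.2, 0, 0, 0, 0], [0, 0, -1.2, 0, 0, 0, 0], [0, 0, -1, 0, 0, 0, 0], [0, 0, 0, 0, 0, 0, 0], [0, 0, 0, 0, 0, 0, 0]]}}

```text
t: 7.38
eef_pos: [500.9, -112.9, 171.2]
tcp_rot: [3.142, 0.0, 0.115]
ft_force: [-1.4, 2.1, 4.3]
opening: 0.137
grip_force: 30.1
```

```bash
python3 st.py
```

```text
7.375 [ 500.9 -112.9  171.2] yaw 6.57 M [ 0.51   0.274 -0.471] F [-1.4  2.1  4.3] open 13.0 30.058501660823822 tau6 -0.475
```

{"method": "jog_arm", "body": {"motion": [[0, 0, -1.3, 0, 0, 0, 0], [0, 0, -1.3, 0, 0, 0, 0], [0, 0, -1.2, 0, 0, 0, 0], [0, 0, -1.2, 0, 0, 0, 0], [0, 0, 0, 0, 0, 0, 0], [0, 0, 0, 0, 0, 0, 0]]}}

```text
t: 8.12
eef_pos: [500.9, -112.9, 171.2]
tcp_rot: [3.142, 0.0, 0.202]
ft_force: [-1.9, 1.7, 3.6]
opening: 0.136
grip_force: 30.1
```

```bash
python3 st.py
```

```text
8.125 [ 500.9 -112.9  171.2] yaw 11.57 M [ 0.472  0.333 -0.523] F [-1.9  1.7  3.6] open 12.9 30.123657882213593 tau6 -0.56
```

{"method": "jog_arm", "body": {"motion": [[0, 0, -1, 0, 0, 0, 0], [0, 0, -1, 0, 0, 0, 0], [0, 0, 0, 0, 0, 0, 0], [0, 0, 0, 0, 0, 0, 0]]}}

```text
t: 8.62
eef_pos: [500.9, -112.9, 171.2]
tcp_rot: [3.142, 0.0, 0.237]
ft_force: [-0.3, 2.2, 4.5]
opening: 0.138
grip_force: 30.2
```

```bash
python3 st.py
```

```text
8.625 [ 500.9 -112.9  171.2] yaw 13.58 M [ 0.44   0.439 -0.555] F [-0.3  2.2  4.5] open 13.1 30.16413062810898 tau6 -0.592
```

{"method": "jog_arm", "body": {"motion": [[0, 0, 0, 0, 0, 0, 60], [0, 0, 0, 0, 0, 0, 60], [0, 0, 0, 0, 0, 0, 60], [0, 0, 0, 0, 0, 0, 60], [0, 0, 0, 0, 0, -30, 60], [0, 0, 0, 0, 0, -30, 60], [0, 0, 7.6, 0, 0, 0, 60], [0, 0, 7.6, 0, 0, 0, 60], [0, 0, 7.7, 0, 0, 0, 60]]}}

```text
t: 9.75
eef_pos: [500.9, -112.9, 231.3]
tcp_rot: [3.141, -0.0, -0.167]
ft_force: [-0.1, 0.6, 0.7]
opening: 0.635
grip_force: 0.0
```

{"method": "jog_arm", "body": {"motion": [[0, 0, 0, 0.4, -60, 0, 60], [0, 0, 0, 0, -60.1, 0, 60], [0, 0, 0, 0, 0, 0, 60]]}}

```text
t: 10.12
eef_pos: [520.9, 8.6, 231.2]
tcp_rot: [-3.142, -0.0, -0.158]
ft_force: [-0.5, -0.7, 0.5]
opening: 0.634
grip_force: 0.0
```

```bash
python3 st.py
```

```text
10.125 [520.9   8.6 231.2] yaw -9.05 M [-0.061  0.032 -0.026] F [-0.5 -0.7  0.5] open 60.3 0.0 tau6 0.75
```

{"method": "jog_arm", "body": {"motion": [[0, 0, 0, 0, 0, 30, 60], [0, 0, 0, 0, 0, 30, 40], [0, 0, 0, 0, 0, 0, 30], [0, 0, 0, 0, 0, 0, 25]]}}

```text
t: 10.62
eef_pos: [521.1, 5.0, 172.0]
tcp_rot: [3.141, -0.001, -0.163]
ft_force: [-0.4, -0.4, -0.2]
opening: 0.373
grip_force: 0.0
```

```bash
python3 st.py
```

```text
10.625 [521.1   5.  172. ] yaw -9.35 M [0.02  0.005 0.006] F [-0.4 -0.4 -0.2] open 35.5 0.0 tau6 -0.009
```

{"method": "jog_arm", "body": {"motion": [[0, 0, 0, 0, -0.5, 0, 0], [0, 0, 0, 0, 0, 0, 0], [0, 0, 0, 0, 0, 0, 0], [0, 0, 0, 0, 0, 0, 0], [0, 0, 0, 0, 0, 0, 0], [0, 0, 0, 0, 0, 0, 0]]}}

```text
t: 11.38
eef_pos: [521.0, 5.6, 171.9]
tcp_rot: [3.141, -0.001, -0.162]
ft_force: [-2.5, -4.5, 6.0]
opening: 0.135
grip_force: 30.0
```

```bash
python3 st.py
```

```text
11.375 [521.    5.6 171.9] yaw -9.3 M [-0.899  0.33  -0.033] F [-2.5 -4.5  6. ] open 12.8 29.994274377822876 tau6 0.008
```

{"method": "jog_arm", "body": {"motion": [[0, 0, -1, 0, 0, 0, 0], [0, 0, -1, 0, 0, 0, 0], [0, 0, -1, 0, 0, 0, 0], [0, 0, 0, 0, 0, 0, 0], [0, 0, 0, 0, 0, 0, 0]]}}

```text
t: 12.0
eef_pos: [521.0, 5.6, 171.9]
tcp_rot: [3.141, -0.001, -0.111]
ft_force: [-1.9, -3.8, 6.5]
opening: 0.135
grip_force: 30.0
```

```bash
python3 st.py
```

```text
12.0 [521.    5.6 171.9] yaw -6.35 M [-0.791  0.405 -0.356] F [-1.9 -3.8  6.5] open 12.8 30.0226628780365 tau6 -0.349
```

{"method": "jog_arm", "body": {"motion": [[0, 0, -1, 0, 0.3, 0, 0], [0, 0, -1, 0, 0, 0, 0], [0, 0, 0, 0, 0, 0, 0], [0, 0, 0, 0, 0, 0, 0]]}}

```text
t: 12.5
eef_pos: [521.0, 5.6, 171.9]
tcp_rot: [3.142, -0.001, -0.076]
ft_force: [-1.3, -1.9, 6.8]
opening: 0.136
grip_force: 30.1
```

```bash
python3 st.py
```

```text
12.5 [521.    5.6 171.9] yaw -4.37 M [-0.373  0.27  -0.464] F [-1.3 -1.9  6.8] open 13.0 30.054204761981964 tau6 -0.45
```

{"method": "jog_arm", "body": {"motion": [[0, 0, -0.9, 0, 0, 0, 0], [0, 0, -0.8, 0, 0, 0, 0], [0, 0, -0.8, 0, 0, 0, 0], [0, 0, 0, 0, 0, 0, 0], [0, 0, 0, 0, 0, 0, 0]]}}

```text
t: 13.12
eef_pos: [521.0, 5.6, 171.9]
tcp_rot: [-3.142, -0.001, -0.033]
ft_force: [-0.9, -1.8, 6.8]
opening: 0.137
grip_force: 30.2
```

```bash
python3 st.py
```

```text
13.125 [521.    5.6 171.9] yaw -1.89 M [-0.376  0.323 -0.545] F [-0.9 -1.8  6.8] open 13.1 30.150488913059235 tau6 -0.567
```

{"method": "jog_arm", "body": {"motion": [[0, 0, -0.6, 0, 0, 0, 0], [0, 0, 0, 0, 0, 0, 0], [0, 0, 0, 0, 0, 0, 0]]}}

```text
t: 13.5
eef_pos: [521.0, 5.6, 171.9]
tcp_rot: [-3.142, -0.001, -0.023]
ft_force: [-0.9, -1.3, 6.6]
opening: 0.138
grip_force: 30.2
```

```bash
python3 st.py
```

```text
13.5 [521.    5.6 171.9] yaw -1.29 M [-0.331  0.399 -0.645] F [-0.9 -1.3  6.6] open 13.1 30.18869787454605 tau6 -0.595
```

{"method": "jog_arm", "body": {"motion": [[0, 0, 0, 0, 0, 0, 60], [0, 0, 0, 0, 0, 0, 60], [0, 0, 0, 0, 0, 0, 60], [0, 0, 0, 0, 0, 0, 60], [0, 0, 0, 0, 0, -30, 60], [0, 0, 0, 0, 0, -30, 60], [0, 0, 8, 0, 0, 0, 60], [0, 0, 0, -0.3, -60, 0, 60], [0, 0, 0, 0, -60, 0, 60], [0, 0, 0, 0, 0, 0, 60]]}}

```text
t: 14.75
eef_pos: [539.8, 127.4, 231.0]
tcp_rot: [-3.141, -0.0, -0.157]
ft_force: [-0.2, -0.8, -1.6]
opening: 0.632
grip_force: 0.0
```

{"method": "jog_arm", "body": {"motion": [[0, 0, 0, 0, 0, 30, 60], [0, 0, 0, 0, 0, 30, 40], [0, 0, 0, 0, 0, 0, 30], [0, 0, 0, 0, 0, 0, 25]]}}

```text
t: 15.25
eef_pos: [540.1, 123.8, 172.1]
tcp_rot: [-3.142, -0.001, -0.161]
ft_force: [-1.4, 0.5, -0.6]
opening: 0.377
grip_force: 0.0
```

```bash
python3 st.py
```

```text
15.25 [540.1 123.8 172.1] yaw -9.25 M [-0.067  0.03  -0.048] F [-1.4  0.5 -0.6] open 35.8 0.0 tau6 -0.007
```

{"method": "jog_arm", "body": {"motion": [[0, 0, 0, 0, 0, 0, 0], [0, 0, 0, 0, 0, 0, 0], [0, 0, 0, 0, 0, 0, 0], [0, 0, 0, 0, 0, 0, 0], [0, 0, 0, 0, 0, 0, 0], [0, 0, 0, 0, 0, 0, 0]]}}

```text
t: 16.0
eef_pos: [539.9, 124.0, 171.9]
tcp_rot: [3.141, -0.001, -0.161]
ft_force: [-1.7, -2.9, 7.0]
opening: 0.136
grip_force: 30.0
```

```bash
python3 st.py
```

```text
16.0 [539.9 124.  171.9] yaw -9.21 M [-0.597  0.255  0.004] F [-1.7 -2.9  7. ] open 12.9 30.000232458114624 tau6 -0.003
```

{"method": "jog_arm", "body": {"motion": [[0, 0, -1, 0, 0, 0, 0], [0, 0, -1, 0, 0, 0, 0], [0, 0, -1, 0, 0, 0, 0], [0, 0, 0, 0, 0, 0, 0], [0, 0, 0, 0, 0, 0, 0]]}}

```text
t: 16.62
eef_pos: [539.9, 124.1, 171.9]
tcp_rot: [3.141, -0.001, -0.108]
ft_force: [-1.5, -3.1, 7.2]
opening: 0.135
grip_force: 30.0
```

```bash
python3 st.py
```

```text
16.625 [539.9 124.1 171.9] yaw -6.21 M [-0.529  0.256 -0.016] F [-1.5 -3.1  7.2] open 12.8 30.000524818897247 tau6 -0.044
```

Only about 0.04 N m, so this is likely the loose one. I'll raise it gently and keep checking.

{"method": "jog_arm", "body": {"motion": [[0, 0, -1.5, 0, 0, 0, 0], [0, 0, -1.5, 0, 0, 0, 0], [0, 0, -1.5, 0, 0, 0, 0], [0, 0, -1.5, 0, 0, 0, 0], [0, 0, 0, 0, 0, 0, 0], [0, 0, 0, 0, 0, 0, 0]]}}

```text
t: 17.38
eef_pos: [539.9, 124.1, 171.9]
tcp_rot: [3.141, -0.001, -0.004]
ft_force: [-1.5, -2.4, 5.9]
opening: 0.137
grip_force: 30.0
```

```bash
python3 st.py
```

```text
17.375 [539.9 124.1 171.9] yaw -0.21 M [-0.444  0.231 -0.061] F [-1.5 -2.4  5.9] open 13.0 30.00039964914322 tau6 -0.042
```

{"method": "jog_arm", "body": {"motion": [[0, 0, -2, 0, 0, 0, 0], [0, 0, -2, 0, 0, 0, 0], [0, 0, -2, 0, 0, 0, 0], [0, 0, 0, 0, 0, 0, 0], [0, 0, 0, 0, 0, 0, 0]]}}

```text
t: 18.0
eef_pos: [539.9, 124.1, 171.9]
tcp_rot: [3.141, -0.001, 0.101]
ft_force: [-1.4, -2.5, 6.8]
opening: 0.134
grip_force: 30.0
```

```bash
python3 st.py
```

```text
18.0 [539.9 124.1 171.9] yaw 5.79 M [-0.497  0.215 -0.069] F [-1.4 -2.5  6.8] open 12.7 30.000412166118622 tau6 -0.04
```

{"method": "jog_arm", "body": {"motion": [[0, 0, -2.5, 0, 0, 0, 0], [0, 0, -2.5, 0, 0, 0, 0], [0, 0, -2.5, 0, 0, 0, 0], [0, 0, -2.5, 0, 0, 0, 0], [0, 0, -2.5, 0, 0, 0, 0], [0, 0, -2.5, 0, 0, 0, 0], [0, 0, 0, 0, 0, 0, 0], [0, 0, 0, 0, 0, 0, 0]]}}

```text
t: 19.0
eef_pos: [539.9, 124.1, 171.9]
tcp_rot: [3.141, -0.001, 0.363]
ft_force: [-1.1, -1.3, 6.8]
opening: 0.136
grip_force: 30.0
```

```bash
python3 st.py
```

```text
19.0 [539.9 124.1 171.9] yaw 20.79 M [-0.373  0.246 -0.051] F [-1.1 -1.3  6.8] open 12.9 30.00046133995056 tau6 -0.038
```

{"method": "jog_arm", "body": {"motion": [[0, 0, 0, 0, 0, 0, 60], [0, 0, 0, 0, 0, 0, 60], [0, 0, 0, 0, 0, 0, 60], [0, 0, 0, 0, 0, 0, 60], [0, 0, 0, 0, 0, -50, 60], [0, 0, 0, 0, 0, -50, 60], [0, 0, 10, 0, 0, 0, 60], [0, 0, 10, 0, 0, 0, 60], [0, 0, 10, 0, 0, 0, 60]]}}

```text
t: 20.12
eef_pos: [539.7, 124.2, 271.3]
tcp_rot: [3.142, -0.0, -0.167]
ft_force: [0.4, -0.6, 0.4]
opening: 0.632
grip_force: 0.0
```

{"method": "jog_arm", "body": {"motion": [[0, 0, 0, -40, 0, 0, 60], [0, 0, 0, -35, 12, 0, 60], [0, 0, 0, 0, 0, 0, 60], [0, 0, 0, 0, 0, 0, 60]]}}

```text
t: 20.62
eef_pos: [464.6, 124.4, 271.5]
tcp_rot: [-3.141, -0.001, -0.161]
ft_force: [0.8, -0.2, 0.4]
opening: 0.63
grip_force: 0.0
```

```bash
python3 look.py c.png; python3 - <<'E'
from h import *
im=env.read_camera("wrist");P=cloud(im)
q=P.reshape(-1,3); s=env.state()["eef_pos"]
q=q[(q[:,2]>92)&(q[:,2]<104)&(abs(q[:,0]-464)<30)&(abs(q[:,1]-124)<25)]
if len(q): print(len(q),cv2.minAreaRect(q[:,:2].astype(np.float32)),q.mean(0))
E
```

```text
20.625 [464.6 124.4 271.5] [-3.1413e+00 -1.2000e-03 -1.6100e-01] [-0.011 -0.005  0.031] [ 0.8 -0.2  0.4]
blue [ 466  102   28   90 1919] [522.9   8.6 124.7] rect [520.8   7.8] [12.6 56.2] 84.2
blue [ 270  106   55   83 1697] [540.4 125.2 125.5] rect [539.7 125.2] [57. 13.] 20.5
black [452 107  16  81 754] [522.   13.2 101.3] rect [521.   13.1] [ 2.3 55.2] 83.9
black [ 614  107   26   81 1658] [ 502.7 -105.1  101.3] rect [ 501.8 -105.2] [ 5.1 55.6] 89.8
black [310 229  15  32 428] [466.4 124.3  98.9] rect [465.1 124.6] [11.  24.3] 80.8
black [460 229  20  33 521] [446.    7.3  98.2] rect [445.2   6.5] [11.2 25.2] 79.3
black [609 230  27  32 620] [ 426.8 -109.7   97.6] rect [ 426.1 -111.6] [12.9 24.6] 80.5
cap_a 0.84 [614. 146.] [ 503. -105.   90.]
cap_a 0.77 [304. 142.] [543. 121. 124.]
cap_a 0.6 [465. 149.] [521.  13. 113.]
tab_a 0.71 [459. 233.] [453.  10.  86.]
tab_a 0.69 [315. 234.] [475. 125.  99.]
479 ((464.46112060546875, 124.66981506347656), (11.030024528503418, 25.33524513244629), 81.03844451904297) [465.31470717 124.52837047  98.87418406]
```

View pics/c.png

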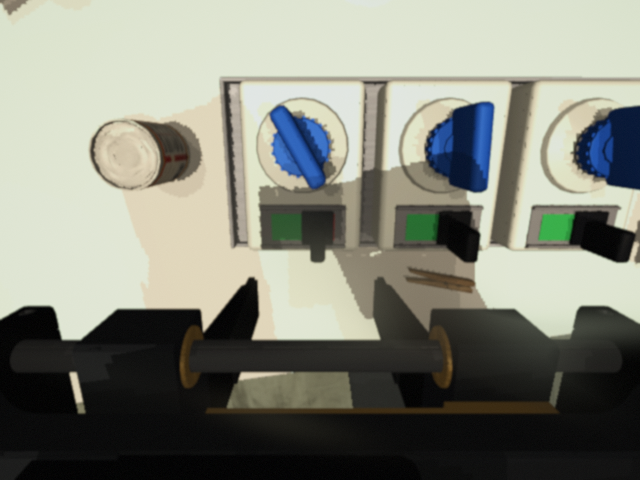

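The left wing is turned about 30° (columns 270-325, rows 106-188). The left tab's fin is at column 317, row 240, and is centred between the fingers. I'll descend and grip it.

{"method": "jog_arm", "body": {"motion": [[0, 0, 0, 0, 0, 42, 60], [0, 0, 0, 0, 0, 42, 60], [0, 0, 0, 0, 0, 40, 40], [0, 0, 0, 0, 0, 0, 20], [0, 0, 0, 0, 0, 0, 0], [0, 0, 0, 0, 0, 0, 0], [0, 0, 0, 0, 0, 0, 0], [0, 0, 0, 0, 0, 0, 0], [0, 0, 0, 0, 0, 0, 0]]}}

```text
t: 21.95
eef_pos: [464.1, 124.4, 148.1]
tcp_rot: [-3.141, -0.002, -0.161]
ft_force: [-1.4, -1.2, 7.8]
opening: 0.126
grip_force: 30.0
```

```bash
python3 st.py
```

```text
21.95 [464.1 124.4 148.1] yaw -9.21 M [-0.116  0.228  0.01 ] F [-1.4 -1.2  7.8] open 12.0 30.001143515110016 tau6 -0.02
```

Gripped (12 mm). Now I'll slide it left, which is tool -y.

{"method": "jog_arm", "body": {"motion": [[0, 0, 0, 0, -5, 0, 0], [0, 0, 0, 0, -5, 0, 0], [0, 0, 0, 0, -5, 0, 0], [0, 0, 0, 0, -5, 0, 0], [0, 0, 0, 0, -4, 0, 0], [0, 0, 0, 0, -2, 0, 0], [0, 0, 0, 0, 0, 0, 0], [0, 0, 0, 0, 0, 0, 0]]}}

```text
t: 22.95
eef_pos: [468.2, 149.9, 148.1]
tcp_rot: [-3.142, -0.001, -0.161]
ft_force: [-0.8, -3.1, 9.7]
opening: 0.125
grip_force: 30.0
```

```bash
python3 st.py
```

```text
22.95 [468.2 149.9 148.1] yaw -9.21 M [-0.618  0.128 -0.051] F [-0.8 -3.1  9.7] open 11.9 30.001399219036102 tau6 -0.03
```

{"method": "jog_arm", "body": {"motion": [[0, 0, 0, 0, -1, 0, 0], [0, 0, 0, 0, -1, 0, 0], [0, 0, 0, 0, -1, 0, 0], [0, 0, 0, 0, 0, 0, 0], [0, 0, 0, 0, 0, 0, 0]]}}

```text
t: 23.58
eef_pos: [468.3, 150.6, 148.0]
tcp_rot: [3.138, 0.0, -0.16]
ft_force: [-0.8, -30.0, 11.9]
opening: 0.123
grip_force: 30.0
```

```bash
python3 st.py
```

```text
23.575 [468.3 150.6 148. ] yaw -9.16 M [-5.648  0.162 -0.126] F [ -0.8 -30.   11.9] open 11.7 30.032429695129395 tau6 -0.123
```

{"method": "jog_arm", "body": {"motion": [[0, 0, 0, 0, 1.5, 0, 0], [0, 0, 0, 0, 0, 0, 40], [0, 0, 0, 0, 0, 0, 40], [0, 0, 0, 0, 0, 0, 40], [0, 0, 0, 0, 0, 0, 40], [0, 0, 0, 0, 0, -40, 40], [0, 0, 0, 0, 0, -50, 40], [0, 0, 0, -20, 0, -40, 40], [0, 0, 0, 0, 0, 0, 40], [0, 0, 0, 0, 0, 0, 40]]}}

```text
t: 24.82
eef_pos: [448.4, 154.8, 276.7]
tcp_rot: [3.141, 0.0, -0.161]
ft_force: [1.0, -0.6, 0.2]
opening: 0.419
grip_force: 0.0
```

```bash
python3 look.py d.png
```

```text
24.825 [448.4 154.8 276.7] [ 3.1414e+00  2.0000e-04 -1.6060e-01] [-0.028  0.071  0.003] [ 1.  -0.6  0.2]
blue [ 504   67   34   93 2204] [521.5   9.3 124.1] rect [520.7   7.8] [13.4 56.7] 83.6
blue [ 313   71   53   85 1795] [540.2 126.  125.3] rect [539.7 125.3] [56.4 13.2] 20.4
black [488  74  21  84 996] [521.6  13.3 101.3] rect [520.9  13.3] [ 2.8 54.8] 83.9
black [310 201  16  33 485] [469.8 151.   98.9] rect [469.1 151.2] [11.8 24.5] 80.7
black [495 202  21  32 536] [445.9   7.7  98.1] rect [445.4   6.4] [11.3 24.3] 79.9
cap_a 0.94 [627. 120.] [503. -91.  86.]
cap_a 0.73 [502. 117.] [521.  13. 107.]
cap_a 0.72 [337. 114.] [540. 127. 126.]
cap_a 0.45 [490. 208.] [451.  11.  81.]
tab_a 0.96 [314. 207.] [478. 152.  99.]
tab_a 0.8 [621. 211.] [ 427. -106.   68.]
tab_a 0.72 [494. 207.] [453.  10.  87.]
```

View pics/d.png

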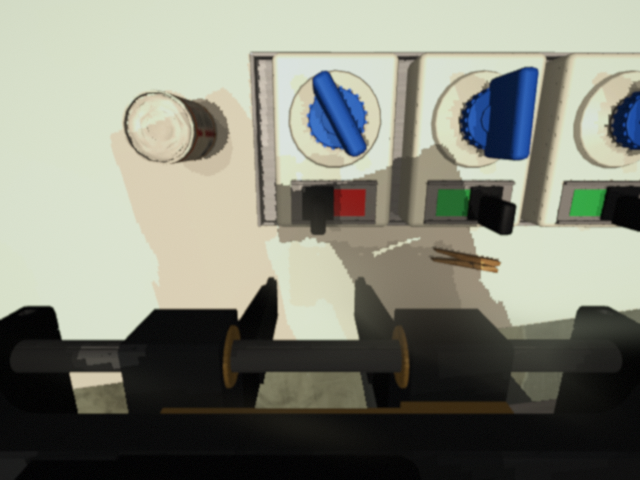

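The left window shows red (350,203), with the tab against its left stop at column 317. The other two tabs still show green, and the tool is clear of everything.

```bash
python3 -c "
from cell import env
print(env.job_done())"
```

```text
the job is handed in; nothing more can be done
None
```

The left module's cap was the loose one: it turned 30° at about 0.04 N m, and its tab is now fully left showing red. The middle and right caps were let go at about 0.6 N m with their tabs left green, and the job was handed in at about 25 s.

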